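# Clear the stale sample bites into the push-flap bin

## Robot

A 6-joint arm with a two-finger parallel gripper is mounted at the origin on a cart in front of the work surface, level with it; the furniture and walls round the work are solid. World frame = base frame: x ahead of the robot, y to its left, z up, the work surface at z = 0. Lengths are in m, angles in degrees, forces in N, time in s.
With the tool pointing down it reaches from about 0.25 to 0.725 m from the base axis. Payload 9.7 kg.
Tool frame: the origin (TCP) lies midway between the tips of the shut fingers; the grasp point (between the pads) lies 19 mm behind it; z points along the fingers, y is the line along which they close (so a half turn about z gives the same grasp; the last joint's range is limited). The gripper opens to 85 mm and grips with 20 to 120 N. Pads are 22 mm wide; open, the fingers measure 114 mm over their backs; the gripper's body (76 mm by 85 mm) begins 54 mm behind the grasp point. The pads swing forward as they close: fully open they stand 13 mm farther back than shut.
Start: joints at [-63.713, 4.979, 10.078, 95.1, 0, 90], TCP at [0.244, -0.493, 0.231] pointing down, gripper open.
Joint ranges: [-179.16, 179.16], [-48.56, 103.87], [-65.8, 70.77], [-126.05, 130.52], [-82.76, 87.17], [-180, 180]. Speed limits (degrees/s): [127.2, 127.2, 147.25, 180, 180, 180].

## Interface

Orientations are given as [roll, pitch, yaw] about the fixed x, y, z axes, in that order (R = Rz(yaw) Ry(pitch) Rx(roll)).
In Python, from workcell import bot gives the robot as it stands. The module is installed in compiled form; this text tells all that it offers.
- The arm moves only by the tool send_rows, never from a script. Its argument "moves" is one flat list of numbers, 7 for each row, row after row: the shift along the world's x, y, z normalised to -1 to 1, where 1 is 0.025 m, then the turn, a rotation vector about the world's x, y, z normalised to -1 to 1, where 1 is 0.15 rad, then the closure, from -1 (fully open) to 1 (shut), so that 0 is half open. A call has 1 to 8 rows; each row shifts and turns the commanded pose from where the row before left it; what a row does not reach is not made up. A row lasts 1/8 s, in which the tool goes at most 62.5 mm and 10.7 degrees, less where a joint would pass 70% of its speed; a pose out of reach is approached as far as the arm can. A call with a number of a shift or a turn outside -1 to 1 is refused whole. A call with a gripper value outside its range is refused whole. The fingers move at their own pace and stop on an object; "squeeze" is the grip in N (left out, the last holds). Time passes only in rows, so rows that do not move let the fingers close. It gives the time, the measured TCP pose, the force, the opening and the grip force at its end, in the units of the state.
- bot.get_obs(): the state, without advancing time (a new reading comes with each control period).
- bot.camera(name): name is "scene" or "top" or "wrist"; returns a dict with "color" (480x640x3 uint8, red, green, blue), "camera_matrix" (3x3 intrinsics, pixels), "R" (3x3) and "t" (3): a world point X has camera coordinates R X + t. Camera axes: x right, y down, z forward; pixel columns grow to the right and rows downward; lengths in m; the calibration is good to about 2 mm. A picture is of the moment at which its call begins. There is no depth.
- bot.job_done(): hands the job in; it is judged then, once.
Trained networks look in the newest picture that a camera, given by its name, has taken for a name from the list of things; names that differ only in an ending like _2 or _b are one class to them, and where a whole thing is asked for, a point or a joint stands for the part that bears it (a point fixed in the world has none). Each returns a list of dicts, best first, with "p" (0 to 1); they miss things now and then, are a little off and sometimes report something else, mostly with a low value. They report only what shows in the picture. A call takes as long as a camera call.
- bot.boxes_of(camera, query): "extent" ([left, top, right, bottom] in pixels, round what is visible of it).
- bot.trace(camera, query): "region" (480x640 bool, what is visible of it) and "extent" ([left, top, right, bottom] in pixels, round what is visible of it).
- bot.landmark_of(camera, query): "pixel" ([column, row] in pixels: a listed point, or the origin of a listed thing).
The state is a dict: "time": time; "q": joint angles; "qd": joint speeds; "joint_efforts": joint torques, N m; "ee_pos": TCP position; "tcp_rot": TCP orientation; "wrist_force": force on the tool from outside, world axes, zero at the start; "torque": the same for the moment, N m; "opening": finger opening in m; "grasp_force": force on a finger pad.
Only numpy, scipy, OpenCV 4.12 (cv2) and the standard library are available. Lean on these libraries where they do the work, as an engineer would, in place of code of your own. Each camera call takes 0.05 s, during which the arm holds its last target. There are 200 camera calls.

## Task

Clear away the stale biscuit bites. Gather every bite in the hand scoop, picking up the ones lying on the counter and tipping the rest out of the coffee cup over the scoop, and stand the emptied cup upright on the round wooden board; once all the bites are in the scoop, press the bin's sprung flap open with the lip of the scoop (do not push it with the gripper) and pour all of them through into the bin. Finish with the flap shut and the empty scoop set down upright on the counter, and leave the little price sign and the sugar shaker alone; should a bite miss, pick it up, drop it in the scoop and pour again.

Things in the scene. Friction and masses are not known exactly. Their poses are not given: they have to be found in the camera images.
- bin: grey steel push-flap bin at the left end of the counter, fixed: 130 deep (its x) x 160 wide (its y) x 120 mm high, walls 5 mm; origin at the centre of its underside. Its front is its -x side and faces roughly to the robot's right (world -y). The top has the flap in front (from x = -60 to x = +17 mm) and a fixed strip behind it.
- flap (a joint): steel flap in the bin's top, 146 wide x 76 mm long, hinged along the bin's front rim (bin x = -60, z = 119 mm), free edge to the back. 0 = shut and level; grows in rad (to 1.1) as it swings down into the bin; a spring shuts it. 3 N on it 50 mm from the hinge open it 0.4 to 0.7 rad; one bite does not. What slides down the pressed flap drops off its free edge into the bin.
- flap_edge (a point): middle of the flap's free edge, on its upper side
- scoop: aluminium hand scoop, 170 g: flat floor 100 (its x) x 80 mm (y), 3 mm sheet, side and back walls 45 mm high; origin at the centre of its underside. In front (+x) a ramp rises 17 degrees for 36 mm to the lip, between cheeks. At the back (-x) a wooden handle rises backwards at 45 degrees to x -105, z 95 mm. Keeps the bites up to 20 degrees nose down; at 55 to 70 they all slide out.
- scoop_lip (a point): middle of the scoop's front lip, at x = 84, z = 12 mm in the scoop's frame
- scoop_grip (a point): grip point on the scoop's handle (16 x 16 mm in section, flat sides facing the scoop's +-y, from x -43, z 33 to x -105, z 95 mm), at x = -88, z = 78 mm in the scoop's frame; pinch it across the scoop's y
- cup: green and white espresso cup, 130 g, three bites in it at the start. 48 mm high, mouth 64 mm across; origin on its underside, its axis at x = 0, y = +12 mm of its frame. Handle to its -y (to the left at the start): 12 mm thick in x, y -22 to -44, z 15 to 46 mm; pinch it across x. The rim opposite is at y = +44, z = 48 mm. Must be tipped 105 to 120 degrees to empty.
- cup_base (a point): centre of the cup's foot (radius 23 mm), on its axis
- board: round wooden board, 176 mm across and 13 mm high, fixed; origin at the centre of its underside. Surroundings to keep the arm clear of: the till's open drawer and the screen above it behind the work (x over about 0.48 m, y from -0.42 to 0 m), the printer (x over 0.62, y from 0.03 to 0.25 m) and a glass guard left of the robot (about x under 0.15, y over 0.38 m)
- bite_1: hard tan biscuit bite with a few dark nut specks, rounded block 20 (its x) x 16 (its y) x 13 mm high, 12 g; origin at the centre of its underside as it lies flat. Slides on metal and glaze at slopes over about 25 degrees. Lies on the counter at the start, right of the scoop or left of the cup, or is absent
- bite_2: hard tan biscuit bite with a few dark nut specks, rounded block 20 (its x) x 16 (its y) x 13 mm high, 12 g; origin at the centre of its underside as it lies flat. Slides on metal and glaze at slopes over about 25 degrees. Lies on the counter at the start, right of the scoop or left of the cup, or is absent
- bite_3: hard tan biscuit bite with a few dark nut specks, rounded block 20 (its x) x 16 (its y) x 13 mm high, 12 g; origin at the centre of its underside as it lies flat. Slides on metal and glaze at slopes over about 25 degrees. Lies on the counter at the start, right of the scoop or left of the cup, or is absent
- bite_4: hard tan biscuit bite with a few dark nut specks, rounded block 20 (its x) x 16 (its y) x 13 mm high, 12 g; origin at the centre of its underside as it lies flat. Slides on metal and glaze at slopes over about 25 degrees. Lies on the counter at the start, right of the scoop or left of the cup, or is absent
- bite_5: hard tan biscuit bite with a few dark nut specks, rounded block 20 (its x) x 16 (its y) x 13 mm high, 12 g; origin at the centre of its underside as it lies flat. Slides on metal and glaze at slopes over about 25 degrees. In the coffee cup at the start, stacked
- bite_6: hard tan biscuit bite with a few dark nut specks, rounded block 20 (its x) x 16 (its y) x 13 mm high, 12 g; origin at the centre of its underside as it lies flat. Slides on metal and glaze at slopes over about 25 degrees. In the coffee cup at the start, stacked
- bite_7: hard tan biscuit bite with a few dark nut specks, rounded block 20 (its x) x 16 (its y) x 13 mm high, 12 g; origin at the centre of its underside as it lies flat. Slides on metal and glaze at slopes over about 25 degrees. In the coffee cup at the start, stacked
- sign: small price sign, a white card in a wooden foot, 22 x 75 x 54 mm high, loose, at the counter's left edge, a bystander; origin at the centre of its underside
- shaker: glass sugar shaker, 44 mm across and 90 mm high, loose, a bystander; origin at the centre of its underside

How it is judged:
By the outcome, as a careful person would: the job done as asked, in the order asked, and still so for the second after the job is handed in, with the robot touching nothing.
Of bite_1, bite_2, bite_3, bite_4 only 2 to 4 are there at a start; the rules pass over those that are not, and their reading is None.
At some moment in a run one of scoop may be knocked a few centimetres aside while the robot is not near it.
It also fails if it takes over 210 s, if anything falls off the work surface, if the arm or the gripper's body presses on something with over 40 N, if the wrist force passes 120 N, or if a joint passes its speed limit or range.

## Working session

There is one attempt and no reset: what is moved stays moved. The work goes in short steps, Python scripts to look and compute and a tool call to move; the robot and the scene stay as the last step left them, time stands still between calls to the robot, and variables do not carry over. Pictures are saved under pics/ and viewed, at most 14 in all, crops included, and the job is handed in when it is done.

Besides the shell and the picture viewer there is one more tool, called after "Request:" by a JSON object that holds its "method" and its "body", one argument or row to a line. send_rows: Moves the arm, as the interface text tells. Its arguments: {"type":"object","properties":{"moves":{"type":"array"},"squeeze":{"type":"number"}},"required":["moves"]}

```bash
mkdir -p pics
cat > h.py <<'E'
import numpy as np, cv2
from workcell import bot
from scipy.spatial.transform import Rotation as Ro
def cam(n,save=None):
    c=bot.camera(n)
    if save: cv2.imwrite('pics/'+save,c['color'][:,:,::-1])
    return c
def ray(c,px,z):
    d=c['R'].T@np.linalg.inv(c['camera_matrix'])@np.array([px[0],px[1],1.]); o=-c['R'].T@c['t']
    return o+d*(z-o[2])/d[2]
def proj(c,X):
    p=c['camera_matrix']@(c['R']@np.array(X)+c['t']); return p[:2]/p[2]
E
python3 - <<'E'
from h import *
o=bot.get_obs(); print({k:np.round(v,3) for k,v in o.items()})
for n in ['scene','top']:
    c=cam(n,n+'0.png'); print(n,-c['R'].T@c['t'])
    for q,z in [('bin',0),('flap_edge',.119),('scoop',0),('scoop_lip',.012),('scoop_grip',.078),('cup',0),('cup_base',0),('board',0),('bite_1',0),('sign',0),('shaker',0)]:
        for d in bot.landmark_of(n,q):
            if d['p']>.2: print(q,round(d['p'],2),np.round(d['pixel']),np.round(ray(c,d['pixel'],z),3))
E
```

```text
{'time': np.float64(0.0), 'q': array([-6.3713e+01,  5.0100e+00,  1.0033e+01,  9.5101e+01,  3.0000e-03,
        9.0001e+01]), 'qd': array([-0.01 , -0.048,  0.038, -0.039,  0.07 ,  0.058]), 'joint_efforts': array([-0.0000e+00, -5.2039e+01,  4.6480e+01,  1.6000e-02, -0.0000e+00,
        0.0000e+00]), 'ee_pos': array([ 0.243, -0.493,  0.231]), 'tcp_rot': array([-1.79922e+02, -3.00000e-03,  2.62860e+01]), 'wrist_force': array([ 0.32 ,  0.249, -0.209]), 'torque': array([-0.073,  0.024, -0.013]), 'grasp_force': np.float64(0.0), 'opening': np.float64(0.085)}
scene [-0.0735542   0.62256038  0.72341761]
bin 0.72 [190. 327.] [0.589 0.31  0.   ]
flap_edge 0.72 [174. 286.] [0.593 0.319 0.119]
scoop 0.64 [352. 278.] [ 0.435 -0.039  0.   ]
scoop_lip 0.74 [326. 294.] [0.433 0.053 0.012]
scoop_lip 0.67 [210. 388.] [0.425 0.377 0.012]
scoop_lip 0.37 [293. 259.] [0.58  0.013 0.012]
scoop_grip 0.96 [374. 239.] [ 0.428 -0.111  0.078]
scoop_grip 0.75 [313. 326.] [0.347 0.187 0.078]
cup 0.88 [310. 330.] [ 0.394  0.147 -0.   ]
cup_base 0.82 [310. 327.] [0.4   0.141 0.   ]
board 0.63 [264. 292.] [0.554 0.132
[... 521 characters left out ...]
9  0.324 0.119]
flap_edge 0.54 [174. 262.] [0.417 0.343 0.119]
scoop 0.61 [341. 268.] [ 0.431 -0.037  0.   ]
scoop_lip 0.57 [302. 262.] [0.441 0.059 0.012]
scoop_grip 0.75 [378. 262.] [ 0.436 -0.121  0.078]
scoop_grip 0.63 [338. 266.] [ 0.424 -0.029  0.078]
cup 0.61 [265. 280.] [0.396 0.148 0.   ]
cup_base 0.88 [271. 280.] [0.396 0.134 0.   ]
cup_base 0.67 [339. 267.] [ 0.433 -0.031  0.   ]
board 0.67 [174. 265.] [0.427 0.374 0.   ]
board 0.63 [277. 213.] [0.566 0.126 0.   ]
bite_1 0.62 [430. 278.] [ 0.414 -0.256  0.   ]
bite_1 0.4 [206. 274.] [0.408 0.295 0.   ]
sign 0.66 [172. 263.] [0.433 0.379 0.   ]
sign 0.62 [210. 275.] [0.404 0.284 0.   ]
shaker 0.58 [328. 205.] [ 0.589 -0.001  0.   ]
```

View pics/scene0.png

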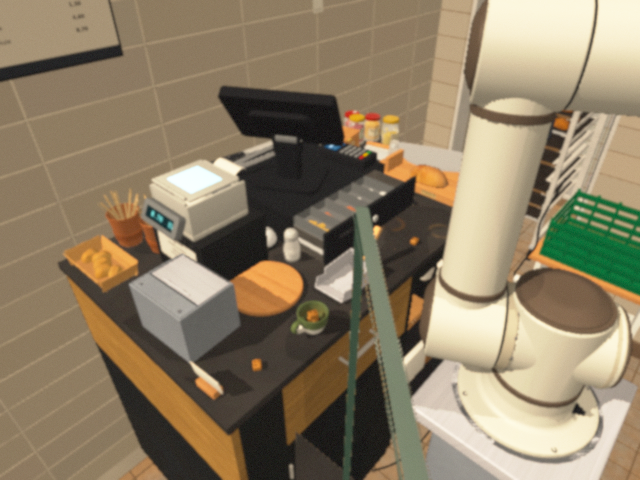

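Run:
```python
from h import *
im=cv2.imread('pics/top0.png')[170:330,140:460]
cv2.imwrite('pics/top0c.png',cv2.resize(im,None,fx=2.5,fy=2.5,interpolation=cv2.INTER_CUBIC))
```

```text
(no output)
```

View pics/top0c.png

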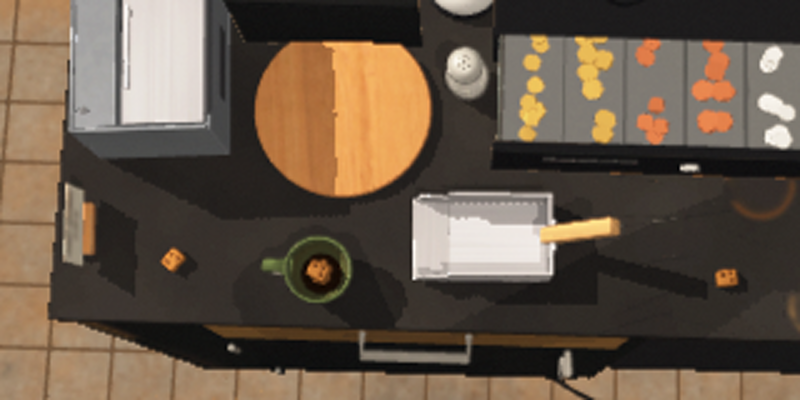

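The scene has two counter bites (top px 431,281 and 209,274). The cup is at (268,278) with its handle to the left. The scoop's lip faces left, and the bin, board and shaker are as expected. I'll hover over the right bite first.

Request:
{"method": "send_rows", "body": {
  "moves": [0.64,0.94,-0.3,0,0,0,-1,0.64,0.94,-0.3,0,0,0,-1,0.64,0.94,-0.3,0,0,0,-1,0.64,0.94,-0.3,0,0,0,-1,0.64,0.94,-0.3,0,0,0,-1]
}}

```text
time: 1.82
ee_pos: [0.324, -0.3748, 0.1936]
tcp_rot: [180.0, -0.0, 26.3]
wrist_force: [-0.9, 0.1, 0.2]
opening: 0.0855
grasp_force: 0.0
```

Request:
{"method": "send_rows", "body": {
  "moves": [0.64,0.94,-0.3,0,0,0,-1,0.64,0.94,-0.3,0,0,0,-1,0.64,0.94,-0.3,0,0,0,-1,0.64,0.94,-0.3,0,0,0,-1,0.64,0.94,-0.3,0,0,0,-1,0,0,0,0,0,0,-1]
}}

```text
time: 2.58
ee_pos: [0.404, -0.2569, 0.1558]
tcp_rot: [-180.0, 0.0, 26.4]
wrist_force: [-0.4, -0.6, -0.2]
opening: 0.0852
grasp_force: 0.0
```

```bash
cat >> h.py <<'E'
def bites(n,z=.013,pm=.3):
    c=cam(n,'last_%s.png'%n)
    for d in bot.trace(n,'bite_1'):
        if d['p']<pm: continue
        ys,xs=np.nonzero(d['region'])
        if len(xs)<4: continue
        P=np.array([ray(c,p,z)[:2] for p in zip(xs,ys)],np.float32)
        r=cv2.minAreaRect(P*1000); 
        print('bite',n,round(d['p'],2),len(xs),'ctr',np.round(P.mean(0),4),'rect',np.round(r[0],1),np.round(r[1],1),'ang',round(r[2],1))
    return c
def st():
    o=bot.get_obs(); print('t',round(float(o['time']),2),'p',np.round(o['ee_pos'],4),'rpy',np.round(o['tcp_rot'],1),'q',np.round(o['q'],1),'F',np.round(o['wrist_force'],1),'op',round(float(o['opening']),4),'gf',round(float(o['grasp_force']),1)); return o
E
python3 - <<'E'
from h import *
st(); c=bites('wrist'); print(-c['R'].T@c['t'], c['R'])
bites('top');
E
```

```text
t 2.58 p [ 0.404  -0.2569  0.1558] rpy [-180.     0.    26.4] q [-32.5  -5.6  -8.8  86.8   0.  121.1] F [-0.4 -0.6 -0.2] op 0.0852 gf 0.0
bite wrist 0.83 536 ctr [ 0.4062 -0.254 ] rect [ 406.3 -253.9] [17.1 20.3] ang 5.6
[ 0.46814647 -0.22448473  0.29874665] [[ 4.45414722e-01 -8.95324368e-01 -2.69581579e-05]
 [-8.59409424e-01 -4.27555847e-01  2.80377316e-01]
 [-2.51040169e-01 -1.24861016e-01 -9.59889869e-01]]
bite top 0.61 56 ctr [0.407  0.2836] rect [406.6 283.6] [15.8 18.7] ang 48.0
bite top 0.45 56 ctr [0.4007 0.1426] rect [400.3 142.9] [19.1 17.1] ang 47.4
```

View pics/last_wrist.png

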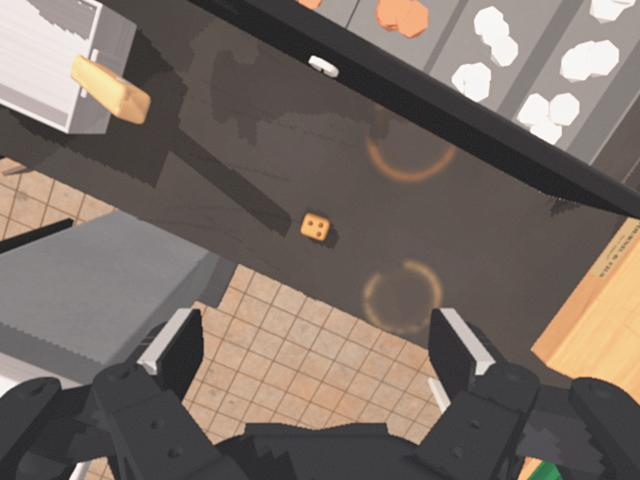

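Wrist px (315,227) is the right bite, at about (0.406, -0.254) with yaw about 5.6°. I'll grip it across its long side.

Request:
{"method": "send_rows", "body": {
  "moves": [0.08,0.12,-1,0,0,-0.81,-0.4,0,0,-1,0,0,-0.81,-0.4,0,0,-1,0,0,-0.81,-0.4,0,0,-1,0,0,0,-0.4,0,0,-1,0,0,0,-0.4,0,0,-0.8,0,0,0,-0.4,0,0,-0.3,0,0,0,-0.4,0,0,0,0,0,0,-0.4],
  "squeeze": 30
}}

```text
time: 3.78
ee_pos: [0.4053, -0.2555, 0.0039]
tcp_rot: [-180.0, 0.0, 5.4]
wrist_force: [-0.2, -0.8, 0.3]
opening: 0.0599
grasp_force: 0.0
```

Request:
{"method": "send_rows", "body": {
  "moves": [0,0,0,0,0,0,1,0,0,0,0,0,0,1,0,0,0,0,0,0,1,0,0,0,0,0,0,1,0,0,1,0,0,0,1,0,0,1,0,0,0,1,0,0,1,0,0,0,1,0,0,0.5,0,0,0,1]
}}

```text
time: 4.78
ee_pos: [0.406, -0.2553, 0.0925]
tcp_rot: [179.9, -0.1, 5.4]
wrist_force: [0.5, 0.5, -1.0]
opening: 0.0189
grasp_force: 29.5
```

```bash
cat >> h.py <<'E'
def lm(qs,cams=('top','scene'),pm=.4):
    for n in cams:
        c=cam(n)
        for q,z in qs:
            for d in bot.landmark_of(n,q):
                if d['p']>pm: print(n,q,round(d['p'],2),np.round(d['pixel']),np.round(ray(c,d['pixel'],z),3))
E
python3 - <<'E'
from h import *
st(); lm([('scoop',0),('scoop_lip',.012),('scoop_grip',.078)])
bites('wrist',z=.08)
E
```

```text
t 4.78 p [ 0.406  -0.2553  0.0925] rpy [ 1.799e+02 -1.000e-01  5.400e+00] q [-32.2  -5.2 -15.4  79.7   0.  142.4] F [ 0.5  0.5 -1. ] op 0.0189 gf 29.5
top scoop 0.59 [342. 269.] [ 0.428 -0.039  0.   ]
top scoop_lip 0.71 [304. 267.] [0.428 0.055 0.012]
top scoop_lip 0.64 [207. 200.] [0.59  0.302 0.012]
top scoop_lip 0.41 [343. 266.] [ 0.434 -0.042  0.012]
top scoop_grip 0.79 [376. 262.] [ 0.435 -0.117  0.078]
scene scoop 0.84 [350. 275.] [ 0.444 -0.044  0.   ]
scene scoop_lip 0.78 [327. 291.] [0.441 0.043 0.012]
scene scoop_grip 0.58 [373. 235.] [ 0.441 -0.122  0.078]
bite wrist 0.85 2125 ctr [ 0.3973 -0.2548] rect [ 397.1 -254.7] [21.6 21.6] ang 5.4
```

Request:
{"method": "send_rows", "body": {
  "moves": [0,0,1,0,0,0,1,0.12,0.98,0.8,0,0,0,1,0.12,0.98,0,0,0,0,1,0.12,0.98,0,0,0,0,1,0.12,0.98,0,0,0,0,1,0.12,0.98,0,0,0,0,1,0.12,0.98,0,0,0,0,1,0.12,0.98,0,0,0,0,1]
}}

```text
time: 6.28
ee_pos: [0.4265, -0.0828, 0.1361]
tcp_rot: [-180.0, 0.0, 5.4]
wrist_force: [-0.1, -0.2, -0.6]
opening: 0.0186
grasp_force: 29.5
```

Request:
{"method": "send_rows", "body": {
  "moves": [0.12,0.98,0,0,0,0,1,0.12,0.9,0,0,0,0,1,0,0,0,0,0,0,1]
}}

```text
time: 6.65
ee_pos: [0.4326, -0.0357, 0.1361]
tcp_rot: [-180.0, 0.0, 5.5]
wrist_force: [-0.8, -1.4, -0.1]
opening: 0.0189
grasp_force: 29.5
```

Run:
```python
from h import *
st(); c=cam('wrist','w2.png')
for q in ['scoop','scoop_lip','scoop_grip']:
    for d in bot.landmark_of('wrist',q): print(q,d['p'],d['pixel'],ray(c,d['pixel'],{'scoop':0,'scoop_lip':.012,'scoop_grip':.078}[q]))
```

```text
t 6.65 p [ 0.4326 -0.0357  0.1361] rpy [-180.     0.     5.5] q [ -4.7 -11.8 -16.4  85.4   0.  169.8] F [-0.8 -1.4 -0.1] op 0.0189 gf 29.5
scoop 0.77 [314.5, 225.4] [ 0.43789781 -0.03371851  0.        ]
scoop_lip 0.72 [191.3, 221.2] [0.43528944 0.0545091  0.012     ]
scoop_grip 0.81 [470.5, 272.5] [ 0.43779535 -0.12171172  0.078     ]
scoop_grip 0.62 [85.6, 15.6] [0.54595624 0.08373617 0.078     ]
```

View pics/w2.png

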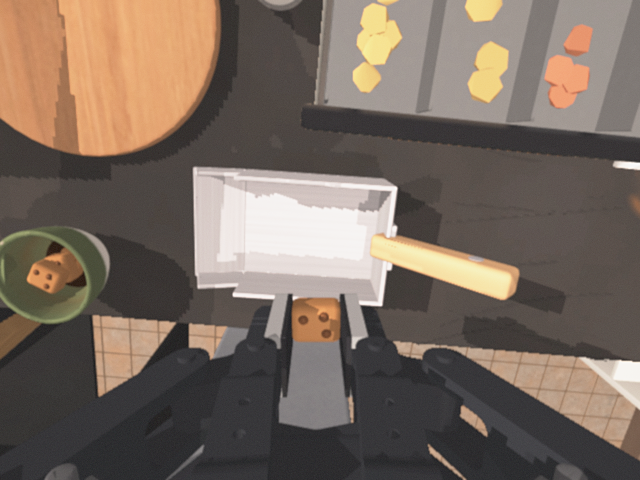

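The bite is held (320,318), above the scoop (centre 314,225). I'll drop it and go on to the left bite.

Request:
{"method": "send_rows", "body": {
  "moves": [0.16,0,-1,0,0,0,1,0,0,-1,0,0,0,1,0,0,-1,0,0,0,1,0,0,-1,0,0,0,1,0,0,-0.2,0,0,0,1,0,0,0,0,0,0,0,0,0,0,0,0,0,0,0,0,0,0,0,0,0]
}}

```text
time: 7.85
ee_pos: [0.4371, -0.0367, 0.0321]
tcp_rot: [180.0, -0.1, 5.4]
wrist_force: [0.2, 0.5, -0.5]
opening: 0.0428
grasp_force: 0.0
```

Request:
{"method": "send_rows", "body": {
  "moves": [0,0,1,0,0,0,0,0,0,1,0,0,0,0,0,0,1,0,0,0,0,0,0,1,0,0,0,0,-0.2,1,0.4,0,0,0,-0.4,-0.2,1,0,0,0,0,-0.4,-0.2,1,0,0,0,0,-0.4,-0.2,1,0,0,0,0,-0.4]
}}

```text
time: 8.85
ee_pos: [0.4181, 0.0504, 0.1418]
tcp_rot: [-179.4, -0.0, 6.5]
wrist_force: [0.6, 0.7, 0.4]
opening: 0.0598
grasp_force: 0.0
```

Request:
{"method": "send_rows", "body": {
  "moves": [-0.1,1,0,0,0,0,-0.4,-0.1,1,0,0,0,0,-0.4,-0.1,1,0,0,0,0,-0.4,-0.1,1,0,0,0,0,-0.4,-0.1,1,0,0,0,0,-0.4,0,1,0,0,0,0,-0.4,0,1,0,0,0,0,-0.4,0,0.5,0,0,0,0,-0.4]
}}

```text
time: 9.85
ee_pos: [0.4253, 0.1317, 0.1413]
tcp_rot: [-174.7, 0.0, 13.9]
wrist_force: [-0.8, -0.8, 0.6]
opening: 0.0595
grasp_force: 0.0
```

Run:
```python
from h import *
st(); bites('wrist'); bites('top')
```

```text
t 9.85 p [0.4253 0.1317 0.1413] rpy [-174.7    0.    13.9] q [ 13.8 -10.3 -14.7  85.6   5.3 179.9] F [-0.8 -0.8  0.6] op 0.0595 gf 0.0
bite wrist 0.68 766 ctr [0.384  0.1408] rect [383.8 140.9] [24.4 21.3] ang 65.9
bite wrist 0.63 216 ctr [0.3987 0.1401] rect [396.8 141.4] [12.  15.9] ang 14.1
bite wrist 0.61 781 ctr [ 0.4354 -0.0349] rect [435.3 -35. ] [18.1 24.9] ang 2.9
bite wrist 0.57 676 ctr [0.4088 0.2829] rect [408.8 282.9] [17.9 24.6] ang 51.4
bite wrist 0.44 132 ctr [0.404 0.138] rect [403.2 137.8] [16.6  7.6] ang 69.2
bite top 0.72 2203 ctr [ 0.4381 -0.0252] rect [437.4 -47.8] [ 88.9 203.4] ang 1.7
bite top 0.7 262 ctr [0.602  0.0042] rect [602.2   4.8] [50.6 40.4] ang 27.7
bite top 0.59 42 ctr [0.406  0.2846] rect [406.6 284.9] [14.1 16.9] ang 48.0
```

View pics/last_wrist.png

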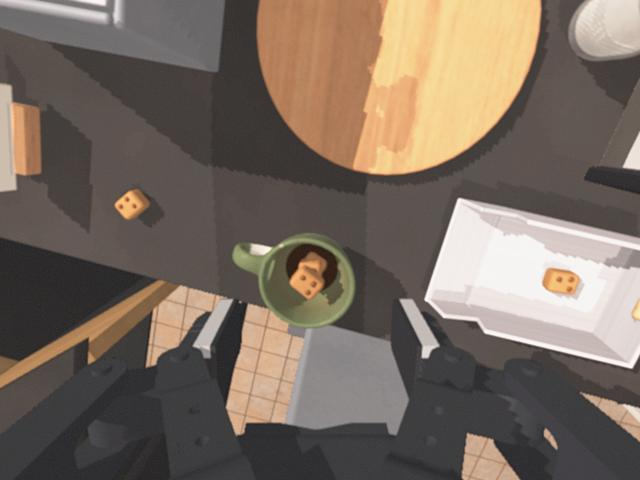

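The q6 limit was hit, so I'll unwind yaw. The first bite is in the scoop (561,281), the left bite is at (131,204), and the cup holds its bites.

Request:
{"method": "send_rows", "body": {
  "moves": [0,0,0,-0.6,-0.15,0,-0.3,0,0.2,0,0,0,0.87,-0.3,-0.12,0.98,-0.4,0,0,0.87,-0.3,-0.12,0.98,-0.4,0,0,0.87,-0.3,-0.12,0.98,-0.4,0,0,0.87,-0.3,-0.12,0.98,-0.4,0,0,0.87,-0.3,-0.12,0.98,-0.4,0,0,0,-0.3,-0.12,0.98,-0.4,0,0,0,-0.3]
}}

```text
time: 11.05
ee_pos: [0.4108, 0.2691, 0.0811]
tcp_rot: [-179.5, 0.0, 52.3]
wrist_force: [0.6, 0.2, -0.9]
opening: 0.0557
grasp_force: 0.0
```

Run:
```python
from h import *
st(); bites('wrist')
```

```text
t 11.05 p [0.4108 0.2691 0.0811] rpy [-179.5    0.    52.3] q [ 32.9  -3.1 -14.7  78.6   0.5 160.7] F [ 0.6  0.2 -0.9] op 0.0557 gf 0.0
bite wrist 0.8 971 ctr [0.4082 0.287 ] rect [407.9 286.9] [17.3 19.7] ang 52.1
```

Request:
{"method": "send_rows", "body": {
  "moves": [-0.12,0.68,-0.5,0,0,0,-0.3,0,0,-1,0,0,0,-0.3,0,0,-1,0,0,0,-0.3,0,0,-0.6,0,0,0,-0.3,0,0,0,0,0,0,1,0,0,0,0,0,0,1,0,0,0,0,0,0,1,0,0,0,0,0,0,1]
}}

```text
time: 12.15
ee_pos: [0.4085, 0.2859, 0.0048]
tcp_rot: [-179.5, -0.1, 52.3]
wrist_force: [-0.4, -0.1, 4.9]
opening: 0.019
grasp_force: 31.1
```

Request:
{"method": "send_rows", "body": {
  "moves": [0,0,1,0,0,0,1,0,0,1,0,0,0,1,0,0,1,0,0,0,1,0,0,1,0,0,0,1,0.1,-1,0.4,0,0,0,1,0.1,-1,0,0,0,0,1,0.1,-1,0,0,0,0,1,0.1,-1,0,0,0,0,1]
}}

```text
time: 13.15
ee_pos: [0.418, 0.1848, 0.1141]
tcp_rot: [-179.5, 0.0, 52.3]
wrist_force: [-0.3, -0.0, 0.2]
opening: 0.019
grasp_force: 30.6
```

Request:
{"method": "send_rows", "body": {
  "moves": [0.1,-1,0,0,0,0,1,0.1,-1,0,0,0,0,1,0.1,-1,0,0,0,0,1,0.1,-1,0,0,0,0,1,0.1,-1,0,0,0,0,1,0.1,-1,0,0,0,0,1,0.1,-1,0,0,0,0,1,0.1,-1,0,0,0,0,1]
}}

```text
time: 14.15
ee_pos: [0.438, -0.0153, 0.1141]
tcp_rot: [-179.5, 0.0, 52.3]
wrist_force: [0.4, 0.0, -0.3]
opening: 0.019
grasp_force: 30.6
```

Run:
```python
from h import *
st(); lm([('scoop',0),('scoop_lip',.012),('scoop_grip',.078)],('wrist',))
```

```text
t 14.15 p [ 0.438  -0.0153  0.1141] rpy [-179.5    0.    52.3] q [ -2.2 -10.7 -17.9  83.2   0.3 125.5] F [ 0.4  0.  -0.3] op 0.019 gf 30.6
wrist scoop 0.86 [332. 259.] [ 0.438 -0.032  0.   ]
wrist scoop_lip 0.84 [246. 168.] [0.433 0.052 0.012]
```

Request:
{"method": "send_rows", "body": {
  "moves": [0,0,-1,0,0,0,1,0,0,-1,0,0,0,1,0,0,-1,0,0,0,1,0,0,-0.2,0,0,0,1,0,0,0,0,0,0,0.1,0,0,0,0,0,0,0.1,0,0,1,0,0,0,0.1,0,0,1,0,0,0,0.1]
}}

```text
time: 15.35
ee_pos: [0.4382, -0.0144, 0.0853]
tcp_rot: [-179.5, -0.0, 52.3]
wrist_force: [0.8, 0.2, -0.3]
opening: 0.0384
grasp_force: 0.0
```

Request:
{"method": "send_rows", "body": {
  "moves": [0,0,1,0,0,0,0.1,-0.2,0.8,1,0,0,0.88,0,-0.2,1,0.6,0,0,0.88,0,-0.2,1,0,0,0,0.88,0,-0.2,1,0,0,0,0.88,0,-0.2,1,0,0,0,0.88,0,-0.2,1,0,0,0,0,0,-0.2,1,0,0,0,0,0]
}}

```text
time: 16.35
ee_pos: [0.403, 0.1565, 0.1499]
tcp_rot: [-179.5, -0.0, 90.1]
wrist_force: [0.4, -0.2, 0.1]
opening: 0.0427
grasp_force: 0.0
```

Run:
```python
from h import *
st(); c=cam('wrist','w4.png')
for q,z in [('cup_base',0),('cup',0),('scoop',0)]:
    for d in bot.landmark_of('wrist',q)[:2]: print(q,d['p'],d['pixel'],ray(c,d['pixel'],z))
for d in bot.trace('wrist','cup')[:1]:
    print(d['extent'],d['p']); ys,xs=np.nonzero(d['region']); P=np.array([ray(c,p,.046)[:2] for p in zip(xs,ys)]); print(P.min(0),P.max(0)); i=P[:,1].argmax(); print(P[i]); k=P[:,1]>P[i,1]-.012; print('handle end',P[k].mean(0),P[k].min(0),P[k].max(0))
bites('top')
```

```text
t 16.35 p [0.403  0.1565 0.1499] rpy [-179.5   -0.    90.1] q [ 21.1 -11.6 -14.7  87.3   0.2 111. ] F [ 0.4 -0.2  0.1] op 0.0427 gf 0.0
cup_base 0.79 [310.4, 245.2] [0.39798495 0.14263267 0.        ]
cup 0.61 [309.4, 232.4] [0.39721169 0.15318433 0.        ]
cup 0.44 [533.4, 396.5] [0.5982195  0.00181892 0.        ]
scoop 0.84 [356.9, 425.4] [ 0.44074465 -0.03102879  0.        ]
[260.4, 181.3, 353.5, 315.0] 0.88
[0.36436283 0.10667047] [0.42893577 0.19716017]
[0.40459138 0.19716017]
handle end [0.40099575 0.1910481 ] [0.39486338 0.18544498] [0.40660059 0.19716017]
```

View pics/w4.png

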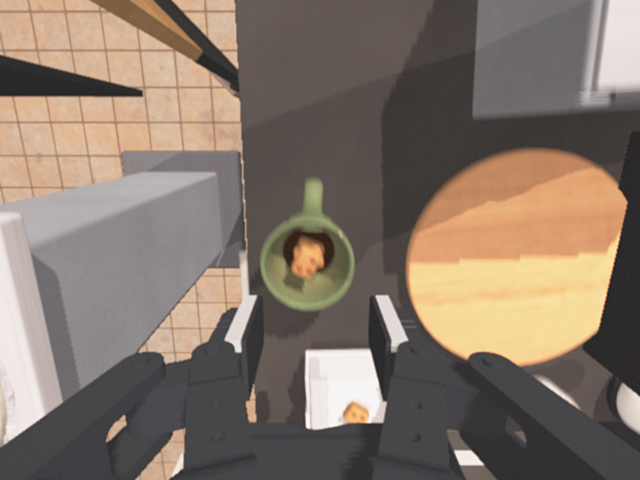

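The cup rim centre is at (0.397, 0.139), with the handle at px (313,188) pointing to +y (about -4.6°). The second bite is in the scoop (355,412). I'll go to a tilted pre-grasp at the cup handle.

Request:
{"method": "send_rows", "body": {
  "moves": [-0.02,0.44,-0.53,-0.88,0,0,0,-0.02,0.44,-0.53,-0.88,0,0,0,-0.02,0.44,-0.53,-0.88,0,0,0,-0.02,0.44,-0.53,-0.88,0,0,0,-0.02,0.44,-0.53,-0.88,0,0,0,-0.02,0.44,-0.53,-0.88,0,0,0,0,0,0,0,0,-0.53,0,0,0,0,0,0,0,0],
  "squeeze": 80
}}

```text
time: 17.7
ee_pos: [0.4005, 0.2211, 0.0685]
tcp_rot: [-179.2, 45.5, 85.6]
wrist_force: [-0.1, -0.2, 0.2]
opening: 0.0427
grasp_force: 0.0
```

Run:
```python
from h import *
o=st(); print(Ro.from_euler('xyz',o['tcp_rot'],degrees=True).as_matrix().round(3))
c=cam('wrist','w5.png')
for d in bot.trace('wrist','cup')[:1]:
    print(d['extent'],d['p'])
for X in [(.4004,.195,.046),(.4004,.195,.03),(.3966,.1067,.048)]: print(proj(c,X))
```

```text
t 17.7 p [0.4005 0.2211 0.0685] rpy [-179.2   45.5   85.6] q [ 45.2  26.7   5.5 107.  -26.8 149.4] F [-0.1 -0.2  0.2] op 0.0427 gf 0.0
[[ 0.054  0.996 -0.068]
 [ 0.699 -0.086 -0.71 ]
 [-0.713 -0.009 -0.701]]
[270.7, 241.3, 368.4, 338.1] 0.97
[319.7726124  286.61970894]
[319.89698336 257.96108767]
[323.9471105  336.73457904]
```

View pics/w5.png

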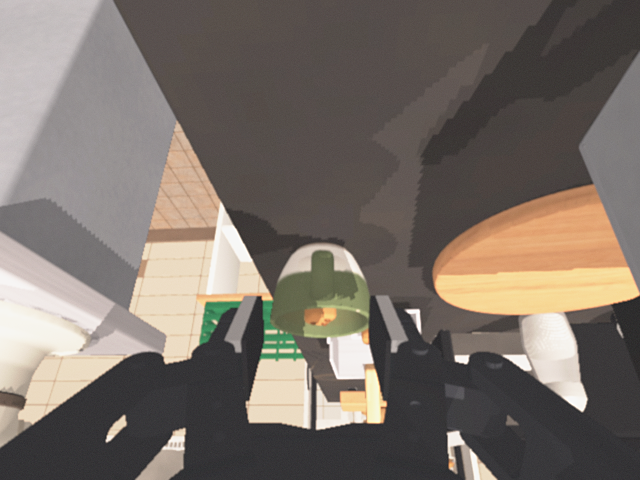

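The handle (321,270) is centred between the fingers.

Request:
{"method": "send_rows", "body": {
  "moves": [-0.02,-0.62,-0.62,0,0,0,0,-0.02,-0.62,-0.62,0,0,0,0,-0.02,-0.6,-0.6,0,0,0,0,0,0,0,0,0,0,1,0,0,0,0,0,0,1,0,0,0,0,0,0,1,0,0,0,0,0,0,1]
}}

```text
time: 18.68
ee_pos: [0.3988, 0.1761, 0.024]
tcp_rot: [-179.4, 45.4, 85.6]
wrist_force: [-0.3, 2.4, 3.7]
opening: 0.0101
grasp_force: 78.8
```

Request:
{"method": "send_rows", "body": {
  "moves": [0,0,0.6,0,0,0,1,0,0,1,0,0,0,1,0,0,1,0,0,0,1,0,0,1,0,0,0,1,0,0,1,0,0,0,1]
}}

```text
time: 19.3
ee_pos: [0.3984, 0.1756, 0.1399]
tcp_rot: [-179.4, 45.4, 85.6]
wrist_force: [-1.0, -0.1, -1.0]
opening: 0.0098
grasp_force: 78.7
```

Run:
```python
from h import *
o=st()
cam('wrist','w6.png'); lm([('scoop',0),('scoop_lip',.012),('scoop_grip',.078)],('top','scene'),.5)
```

```text
t 19.3 p [0.3984 0.1756 0.1399] rpy [-179.4   45.4   85.6] q [ 42.1  19.3   4.1 111.6 -28.8 146.6] F [-1.  -0.1 -1. ] op 0.0098 gf 78.7
top scoop 0.83 [343. 268.] [ 0.432 -0.042  0.   ]
top scoop_lip 0.85 [302. 267.] [0.43  0.058 0.012]
top scoop_grip 0.86 [377. 262.] [ 0.436 -0.118  0.078]
scene scoop 0.87 [349. 277.] [ 0.442 -0.039  0.   ]
scene scoop_lip 0.56 [323. 294.] [0.44  0.056 0.012]
scene scoop_grip 0.88 [376. 240.] [ 0.425 -0.112  0.078]
```

View pics/w6.png

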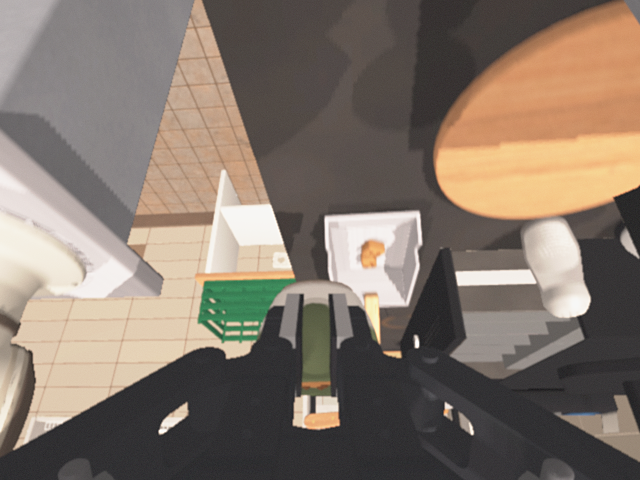

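The cup is held, and the scoop with its two bites is unmoved (px 372,255). I'll carry the cup over and part-tip it.

Request:
{"method": "send_rows", "body": {
  "moves": [0.17,-0.7,-0.12,0.5,0,0,1,0.17,-0.7,-0.12,0.5,0,0,1,0.17,-0.7,-0.12,0.5,0,0,1,0.17,-0.7,-0.12,1,0,0,1,0.17,-0.7,-0.12,1,0,0,1,0.17,-0.7,-0.12,1,0,0,1,0.17,-0.7,-0.12,1,0,0,1,0,0,0,0,0,0,1]
}}

```text
time: 20.75
ee_pos: [0.4279, 0.0502, 0.1171]
tcp_rot: [-176.1, -1.8, 86.6]
wrist_force: [-0.5, -0.2, -1.8]
opening: 0.0097
grasp_force: 78.8
```

Run:
```python
from h import *
o=st(); lm([('scoop',0),('scoop_lip',.012),('scoop_grip',.078)],('scene','top'),.5)
im=cv2.imread('pics/scene0.png')
c=cam('scene'); p=c['color'][180:340,220:440,::-1]; cv2.imwrite('pics/s7.png',cv2.resize(p,None,fx=3.4,fy=3.4,interpolation=cv2.INTER_CUBIC))
```

```text
t 20.75 p [0.4279 0.0502 0.1171] rpy [-176.1   -1.8   86.6] q [  5.1  -8.4 -15.7  86.3   2.4  98.4] F [-0.5 -0.2 -1.8] op 0.0097 gf 78.8
scene scoop 0.93 [349. 277.] [ 0.441 -0.037  0.   ]
scene scoop_lip 0.97 [324. 293.] [0.442 0.053 0.012]
scene scoop_lip 0.72 [353. 276.] [ 0.429 -0.036  0.012]
scene scoop_grip 0.78 [373. 236.] [ 0.438 -0.119  0.078]
top scoop 0.8 [342. 266.] [ 0.435 -0.04   0.   ]
top scoop_grip 0.98 [378. 262.] [ 0.437 -0.121  0.078]
```

View pics/s7.png

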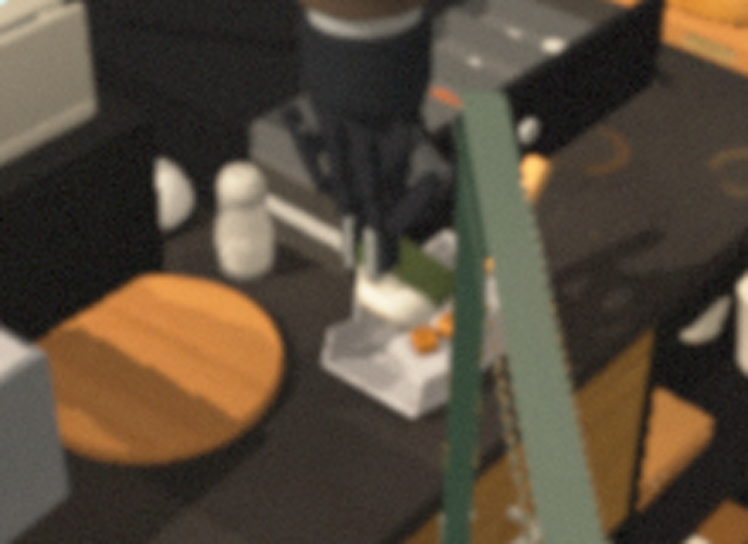

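The cup is tilted over the scoop as planned (bites at 425,340). I'll finish the tip.

Request:
{"method": "send_rows", "body": {
  "moves": [0,-0.33,0.13,0.95,0,0,1,0,-0.33,0.13,0.95,0,0,1,0,-0.33,0.13,0.95,0,0,1,0,-0.33,0.13,0.95,0,0,1,0,-0.33,0.13,0.95,0,0,1,0,-0.33,0.13,0.95,0,0,1,0,-0.33,0.13,0.95,0,0,1,0,-0.33,0.13,0.95,0,0,1]
}}

```text
time: 22.2
ee_pos: [0.4287, -0.0134, 0.1436]
tcp_rot: [-169.1, -67.1, 82.2]
wrist_force: [-0.9, 1.3, -1.9]
opening: 0.0096
grasp_force: 78.8
```

Request:
{"method": "send_rows", "body": {
  "moves": [0,0,0,0.4,0,0,1,0,0,0,0,0,0,1,0,0,0,0,0,0,1,0,0,0,0,0,0,1,0,0,0,0,0,0,1]
}}

```text
time: 22.82
ee_pos: [0.4283, -0.0127, 0.144]
tcp_rot: [-167.8, -70.2, 81.1]
wrist_force: [0.1, 0.8, -1.7]
opening: 0.0099
grasp_force: 78.8
```

Run:
```python
from h import *
o=st(); bites('scene',pm=.2); bites('wrist',pm=.2)
c=cam('scene'); p=c['color'][180:340,220:440,::-1]; cv2.imwrite('pics/s8.png',cv2.resize(p,None,fx=3.4,fy=3.4,interpolation=cv2.INTER_CUBIC))
```

```text
t 22.82 p [ 0.4283 -0.0127  0.144 ] rpy [-167.8  -70.2   81.1] q [-32.1  25.9  -3.8 119.6  49.6  28.7] F [ 0.1  0.8 -1.7] op 0.0099 gf 78.8
bite scene 0.53 982 ctr [ 0.453 -0.003] rect [483.5 -82. ] [ 93.2 304.2] ang 21.9
```

View pics/s8.png

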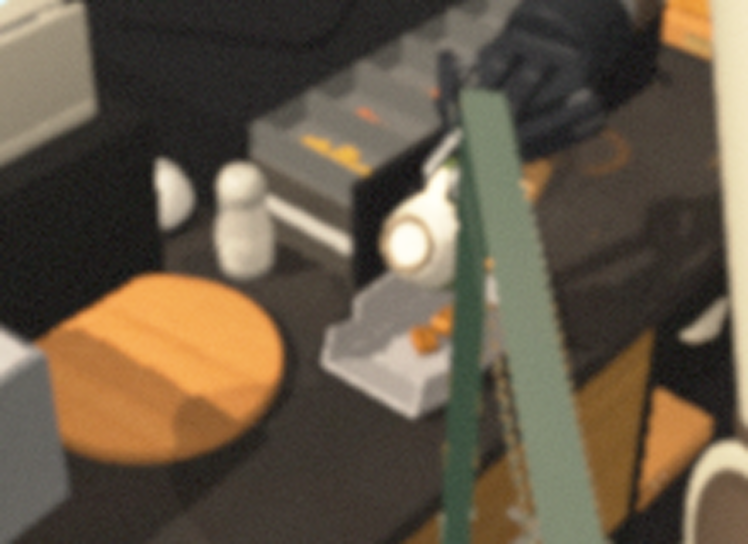

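The bites look to be in the scoop. I'll back the cup out, right it, and check.

Request:
{"method": "send_rows", "body": {
  "moves": [0,0.3,0.3,-1,0,0,1,0,0.4,0.2,-1,0,0,1,0,0.4,0.1,-1,0,0,1,0,0.4,0.1,-1,0,0,1,0,0.4,0.1,-1,0,0,1,0,0.4,0.1,-1,0,0,1,0,0.4,0.1,-1,0,0,1,0,0.6,0.1,-1,0,0,1]
}}

```text
time: 24.08
ee_pos: [0.4281, 0.0697, 0.1718]
tcp_rot: [-176.3, -1.5, 86.9]
wrist_force: [0.1, 1.2, -1.3]
opening: 0.0098
grasp_force: 78.8
```

Request:
{"method": "send_rows", "body": {
  "moves": [0,0.6,0,-1,0,0,1,0,0.6,0,-1,0,0,1,0,0.6,0,-1,0,0,1,0,0.6,0,-1,0,0,1,0,0.6,0,-1,0,0,1,0,0,0,-0.45,0,0,1,0,0,0,0,0,0,1]
}}

```text
time: 24.95
ee_pos: [0.4278, 0.1453, 0.1694]
tcp_rot: [-179.1, 45.1, 85.9]
wrist_force: [-0.1, -0.0, -1.7]
opening: 0.0097
grasp_force: 79.0
```

Run:
```python
from h import *
o=st(); bites('top',pm=.2); bites('wrist',pm=.2)
a=cv2.imread('pics/last_wrist.png'); b=cv2.imread('pics/last_top.png')[220:310,180:460]; b=cv2.resize(b,(640,206),interpolation=cv2.INTER_CUBIC)
cv2.imwrite('pics/c9.png',cv2.resize(np.vstack([a[120:],b]),(640,566)))
```

```text
t 24.95 p [0.4278 0.1453 0.1694] rpy [-179.1   45.1   85.9] q [ 37.8  18.3   6.6 112.8 -31.1 142.1] F [-0.1 -0.  -1.7] op 0.0097 gf 79.0
bite top 0.61 31 ctr [ 0.438  -0.0132] rect [438.  -12.9] [12.2 13.9] ang 46.4
bite top 0.41 43 ctr [ 0.4135 -0.0445] rect [413.7 -44.6] [17.2 14.6] ang 1.7
bite top 0.2 2007 ctr [ 0.4386 -0.026 ] rect [437.4 -49.1] [ 88.9 201. ] ang 1.7
bite wrist 0.94 353 ctr [ 0.4388 -0.0093] rect [438.5  -9.7] [30.6 21.5] ang 87.0
bite wrist 0.67 310 ctr [ 0.4101 -0.0715] rect [409.9 -72.4] [40.5 22.5] ang 86.6
bite wrist 0.67 213 ctr [ 0.4055 -0.0387] rect [405.8 -39.3] [33.4 13.8] ang 85.3
bite wrist 0.63 300 ctr [ 0.4203 -0.0327] rect [420.3 -32.9] [39.9 16.5] ang 87.3
bite wrist 0.48 176 ctr [ 0.4389 -0.0381] rect [438.7 -38.3] [27.4 14.1] ang 89.5
```

View pics/c9.png

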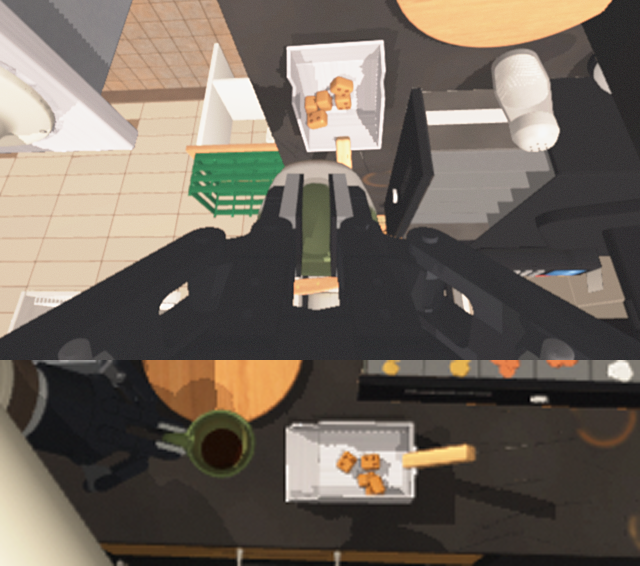

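Five bites are in the scoop and the cup is empty. I'll carry the cup to the board, yawing 90° so the gripper stays on the robot side.

Request:
{"method": "send_rows", "body": {
  "moves": [0,-0.07,0,0,0,0.95,1,0.2,-0.07,0,0,0,0.95,1,0.3,-0.07,-0.2,0,0,0.95,1,0.4,-0.07,-0.4,0,0,0.95,1,0.4,-0.07,-0.4,0,0,0.95,1,0.4,-0.07,-0.4,0,0,0.95,1,0.4,-0.07,-0.4,0,0,0.95,1,0.4,-0.07,-0.4,0,0,0.95,1]
}}

```text
time: 26.15
ee_pos: [0.4909, 0.13, 0.1167]
tcp_rot: [-179.4, 45.1, 151.1]
wrist_force: [-0.8, 0.0, -0.9]
opening: 0.01
grasp_force: 79.0
```

Request:
{"method": "send_rows", "body": {
  "moves": [0.4,-0.07,-0.4,0,0,0.95,1,0.4,-0.07,-0.4,0,0,0.95,1,0.3,0,-0.3,0,0,0.95,1,0,0,0,0,0,0,1]
}}

```text
time: 26.65
ee_pos: [0.5178, 0.1247, 0.0887]
tcp_rot: [-179.4, 45.1, 175.1]
wrist_force: [0.9, 0.1, -0.6]
opening: 0.0094
grasp_force: 79.1
```

Run:
```python
from h import *
o=st(); print(Ro.from_euler('xyz',o['tcp_rot'],degrees=True).as_matrix().round(3))
lm([('cup',.06),('cup_base',.06),('board',0),('scoop',0)],pm=.3)
c=cam('top')
for q,z in [('cup',.11),('board',.013)]:
  for d in bot.trace('top',q)[:2]:
    print(q,d['p'],d['extent'],ray(c,d['extent'][:2],z),ray(c,d['extent'][2:],z))
```

```text
t 26.65 p [0.5178 0.1247 0.0887] rpy [-179.4   45.1  175.1] q [ 24.6 -37.8 -52.1  34.9 -20.9  21.8] F [ 0.9  0.1 -0.6] op 0.0094 gf 79.1
[[-0.704  0.092  0.704]
 [ 0.06   0.996 -0.071]
 [-0.708 -0.008 -0.706]]
top cup 0.73 [274. 216.] [0.543 0.127 0.06 ]
top cup_base 0.57 [279. 209.] [0.562 0.117 0.06 ]
top board 0.89 [277. 216.] [0.558 0.126 0.   ]
top scoop 0.57 [341. 264.] [ 0.442 -0.036  0.   ]
scene cup 0.77 [269. 272.] [0.541 0.123 0.06 ]
scene cup 0.6 [343. 281.] [0.402 0.035 0.06 ]
scene cup 0.57 [210. 387.] [0.393 0.392 0.06 ]
scene cup_base 0.85 [260. 269.] [0.564 0.129 0.06 ]
scene board 0.92 [266. 289.] [0.557 0.124 0.   ]
scene scoop 0.83 [349. 277.] [ 0.442 -0.037  0.   ]
cup 0.94 [260.0, 193.0, 289.9, 231.1] [0.58616973 0.15819301 0.11      ] [0.49760649 0.0848703  0.11      ]
board 0.91 [239.5, 183.4, 311.2, 241.2] [0.63587461 0.22256301 0.013     ] [0.49383089 0.03803689 0.013     ]
```

Request:
{"method": "send_rows", "body": {
  "moves": [0,0,-1,0,0,0,1,0,0,-0.7,0,0,0,1,0,0,-0.2,0,0,0,1,0,0,-0.14,0,0,0,1,0,0,0,0,0,0,1]
}}

```text
time: 27.92
ee_pos: [0.5185, 0.1272, 0.0382]
tcp_rot: [-179.3, 45.0, 175.4]
wrist_force: [-0.0, -0.7, -0.4]
opening: 0.0099
grasp_force: 79.1
```

Request:
{"method": "send_rows", "body": {
  "moves": [0,0,0,0,0,0,0.5,0,0,0,0,0,0,0.2,0,0,0,0,0,0,0.1,-0.7,0.07,0.7,0,0,0,0,-0.7,0.07,0.7,0,0,0,0,-0.7,0.07,0.7,0,0,0,0,-0.7,0.07,0.7,0,0,0,0]
}}

```text
time: 28.8
ee_pos: [0.4496, 0.1356, 0.1079]
tcp_rot: [-179.2, 44.9, 175.4]
wrist_force: [-16.5, -12.5, 11.4]
opening: 0.0425
grasp_force: 0.0
```

Run:
```python
from h import *
o=st()
c=cam('wrist','w10.png'); lm([('cup',.013),('cup_base',.013)],('top','scene'),.5)
lm([('scoop',0),('scoop_lip',.012),('scoop_grip',.078)],('top','scene'),.5)
```

```text
t 28.8 p [0.4496 0.1356 0.1079] rpy [-179.2   44.9  175.4] q [ 32.  -48.6 -54.2  46.2 -25.6  27.9] F [-16.5 -12.5  11.4] op 0.0425 gf 0.0
top cup 0.92 [273. 218.] [0.55  0.135 0.013]
top cup_base 0.67 [277. 210.] [0.569 0.126 0.013]
scene cup 0.94 [269. 288.] [0.544 0.124 0.013]
scene cup_base 0.56 [265. 285.] [0.557 0.125 0.013]
top scoop 0.77 [341. 278.] [ 0.406 -0.038  0.   ]
top scoop_lip 0.62 [305. 277.] [0.405 0.049 0.012]
top scoop_grip 0.75 [379. 278.] [ 0.398 -0.125  0.078]
scene scoop 0.73 [361. 282.] [ 0.409 -0.041  0.   ]
scene scoop_lip 0.69 [338. 297.] [0.408 0.043 0.012]
```

View pics/w10.png

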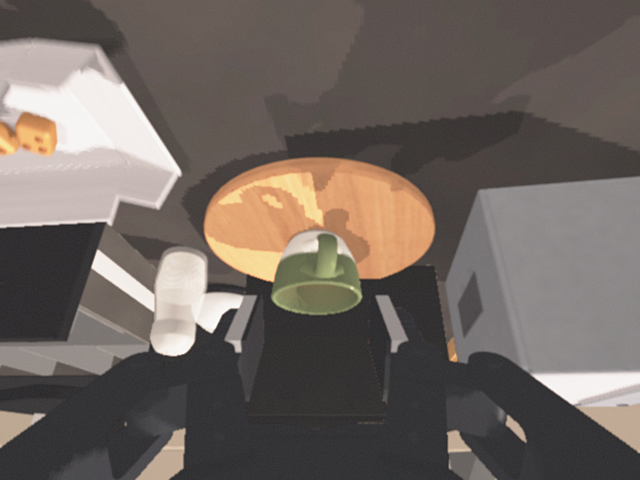

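The cup stands upright on the board (px 318,270). The scoop has been knocked about 3 cm in -x, and q2 is at its limit. I'll rise, straighten up, and look at the scoop again.

Request:
{"method": "send_rows", "body": {
  "moves": [0,0,0.8,0,0.87,0,0,0,0,0.8,0,0.87,0,0,0,-0.4,0.8,0,0.87,0,0,0,-0.8,0.8,0,0.87,0,0,0,-0.8,0.8,0,0.87,0,0,0,-0.8,0.4,0,0.87,0,0,0,-0.8,0,0,0,-1,0,0,-0.8,0,0,0,-1,0]
}}

```text
time: 30.55
ee_pos: [0.4508, 0.0249, 0.2167]
tcp_rot: [-175.9, 0.0, 159.3]
wrist_force: [1.3, 0.7, -1.3]
opening: 0.043
grasp_force: 0.0
```

Request:
{"method": "send_rows", "body": {
  "moves": [-0.2,-0.8,0,0,0,-1,0,-0.2,-0.8,0,0,0,-1,0,-0.2,-0.8,0,0,0,-1,0,-0.2,-0.6,0,0,0,-1,0,-0.2,0,0,0,0,-1,0,-0.2,0,0,0,0,-1,0,0,0,0,0,0,-1,0,0,0,0,0,0,-1,0]
}}

```text
time: 31.55
ee_pos: [0.4203, -0.0494, 0.2172]
tcp_rot: [-176.0, 0.1, 90.5]
wrist_force: [-0.7, 0.3, 0.4]
opening: 0.0425
grasp_force: 0.0
```

Run:
```python
from h import *
o=st()
lm([('scoop',0),('scoop_lip',.012),('scoop_grip',.078)],('wrist','top'),.4)
bites('wrist',z=.016)
```

```text
t 31.55 p [ 0.4203 -0.0494  0.2172] rpy [-1.76e+02  1.00e-01  9.05e+01] q [-6.3 -8.5 -4.8 97.7 -0.6 83.2] F [-0.7  0.3  0.4] op 0.0425 gf 0.0
wrist scoop 0.78 [317. 196.] [ 0.407 -0.035  0.   ]
wrist scoop_lip 0.93 [317. 105.] [0.406 0.045 0.012]
wrist scoop_grip 0.82 [309. 318.] [ 0.406 -0.123  0.078]
top scoop_lip 0.57 [307. 278.] [0.402 0.045 0.012]
bite wrist 0.87 379 ctr [ 0.3835 -0.0511] rect [383.1 -51. ] [23.7 15.5] ang 26.4
bite wrist 0.82 386 ctr [ 0.4109 -0.0156] rect [410.9 -15.5] [16.9 19.4] ang 54.6
bite wrist 0.8 395 ctr [ 0.4108 -0.0418] rect [411.1 -41.6] [16.5 20.3] ang 1.6
bite wrist 0.73 274 ctr [ 0.3929 -0.0364] rect [393.5 -36.8] [15.1 19.3] ang 46.1
bite wrist 0.44 151 ctr [ 0.3768 -0.0416] rect [375.6 -41.8] [17.7 10.1] ang 36.2
```

View pics/last_wrist.png

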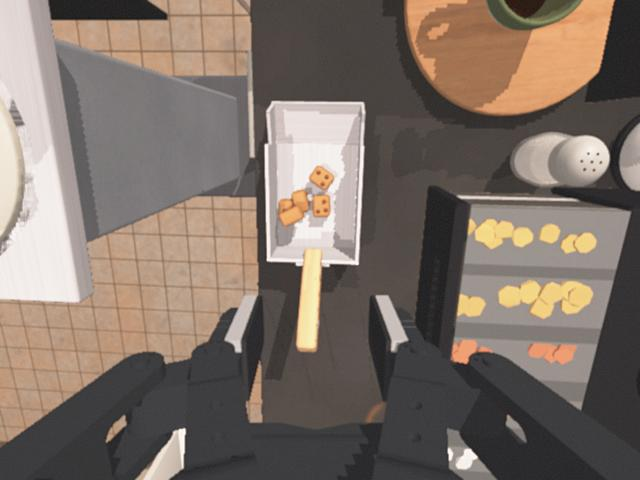

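The scoop is at (0.407, -0.035), yaw about 90°, with the handle at px (313,255)–(307,345) and all five bites inside. Next is the tilted pre-grasp.

Request:
{"method": "send_rows", "body": {
  "moves": [-0.57,0,0,0,-0.47,0,0,0,-0.75,-0.5,0.97,0,0,0,0,-0.75,-0.6,0.97,0,0,0,0,-0.75,-0.7,0.97,0,0,0,0,-0.75,-0.7,0.97,0,0,0,0,-0.75,-0.8,0.97,0,0,0,0,-0.75,-0.9,0.97,0,0,0,0,0,0,0,0,0,0],
  "squeeze": 110
}}

```text
time: 33.05
ee_pos: [0.4045, -0.1626, 0.1058]
tcp_rot: [179.9, -50.4, 90.4]
wrist_force: [0.9, 0.3, 0.8]
opening: 0.0429
grasp_force: 0.0
```

Run:
```python
from h import *
o=st(); print(Ro.from_euler('xyz',o['tcp_rot'],degrees=True).as_matrix().round(3))
c=cam('wrist')
for q,z in [('scoop',0),('scoop_lip',.012),('scoop_grip',.078)]:
    for d in bot.landmark_of('wrist',q)[:1]: print(q,d['p'],d['pixel'],ray(c,d['pixel'],z))
lm([('scoop_grip',.078)],('top','scene'),.4)
```

```text
t 33.05 p [ 0.4045 -0.1626  0.1058] rpy [179.9 -50.4  90.4] q [-43.3  21.3   0.2 108.7  33.9  33.7] F [0.9 0.3 0.8] op 0.0429 gf 0.0
[[-0.005  1.    -0.004]
 [ 0.637  0.006  0.771]
 [ 0.771  0.001 -0.637]]
scoop 0.79 [321.1, 224.1] [ 0.40851045 -0.0347745   0.        ]
scoop_lip 0.95 [317.6, 141.6] [0.40520372 0.05224632 0.012     ]
scoop_grip 0.55 [324.9, 204.6] [ 0.40969486 -0.07961789  0.078     ]
top scoop_grip 0.82 [378. 276.] [ 0.405 -0.123  0.078]
scene scoop_grip 0.79 [387. 241.] [ 0.404 -0.126  0.078]
```

Request:
{"method": "send_rows", "body": {
  "moves": [0.02,0.71,-0.53,0,0,0,0,0.02,0.71,-0.53,0,0,0,0,0.02,0.71,-0.53,0,0,0,0,0,0,0,0,0,0,1,0,0,0,0,0,0,1,0,0,0,0,0,0,1,0,0,0,0,0,0,1,0,0,0,0,0,0,1]
}}

```text
time: 34.45
ee_pos: [0.4077, -0.1091, 0.0735]
tcp_rot: [179.0, -49.9, 91.2]
wrist_force: [-0.3, -0.4, 6.6]
opening: 0.0146
grasp_force: 107.6
```

Request:
{"method": "send_rows", "body": {
  "moves": [0,0,0.4,0,0,0,1,0,0,0.6,0,0,0,1,0,0,0.4,0,0,0,1,0,0,0,0,0,0,1]
}}

```text
time: 34.95
ee_pos: [0.4077, -0.1089, 0.1084]
tcp_rot: [178.9, -49.8, 91.4]
wrist_force: [0.5, -0.3, -2.8]
opening: 0.0146
grasp_force: 107.3
```

Run:
```python
from h import *
o=st(); c=cam('wrist','w12.png')
for q,z in [('scoop',.035),('scoop_lip',.047)]:
    for d in bot.landmark_of('wrist',q)[:1]: print(q,d['p'],d['pixel'],ray(c,d['pixel'],z))
for y in (.035,.049,): print(proj(c,(.407,y,.047)))
lm([('flap_edge',.119),('bin',0)],('top','scene'),.4)
c=cam('top')
for d in bot.trace('top','bin')[:1]:
    ys,xs=np.nonzero(d['region']); P=np.array([ray(c,p,.12)[:2]*1000 for p in zip(xs,ys)],np.float32); print(d['p'],d['extent'],cv2.minAreaRect(P),P.min(0),P.max(0))
for d in bot.trace('top','flap')[:1]:
    ys,xs=np.nonzero(d['region']); P=np.array([ray(c,p,.119)[:2]*1000 for p in zip(xs,ys)],np.float32); print(d['p'],d['extent'],cv2.minAreaRect(P))
```

```text
t 34.95 p [ 0.4077 -0.1089  0.1084] rpy [178.9 -49.8  91.4] q [-38.7  15.4  -6.  104.9  36.6  38. ] F [ 0.5 -0.3 -2.8] op 0.0146 gf 107.3
scoop 0.7 [339.7, 10.2] [0.43309177 0.30324222 0.035     ]
scoop_lip 0.91 [316.0, 158.7] [0.40761546 0.04602871 0.047     ]
[315.04932284 169.08858443]
[315.23798818 155.95813898]
top flap_edge 0.72 [187. 188.] [0.592 0.328 0.119]
top bin 0.6 [208. 203.] [0.585 0.3   0.   ]
scene flap_edge 0.83 [176. 286.] [0.592 0.316 0.119]
scene bin 0.56 [189. 328.] [0.588 0.312 0.   ]
0.95 [165.4, 155.2, 231.8, 233.1] ((577.9970092773438, 297.1067199707031), (184.81886291503906, 146.6941680908203), 3.537386655807495) [483.7754  218.70467] [672.6004  375.30093]
0.81 [188.6, 157.1, 221.9, 219.8] ((590.9934692382812, 286.7980041503906), (145.07725524902344, 75.56484985351562), 4.594240188598633)
```

The scoop is held level and the lip is where predicted. The bin yaw is about 94.6°, with the hinge mid-point near (0.594, 0.249). I'll carry it high and work out the printer clearance.

Request:
{"method": "send_rows", "body": {
  "moves": [0,0,0.4,0,0,0,1,0,0,0.8,0,0,0,1,0,0,0.8,0,0,0,1,0,0.3,0.8,0,0,0,1,0,0.6,0.8,0,0,0,1,0,0.8,0.8,0,0,0,1,0.2,0.8,0.8,0,0,0,1,0.3,0.8,0.6,0,0,0,1],
  "squeeze": 120
}}

```text
time: 36.55
ee_pos: [0.4197, -0.0245, 0.2544]
tcp_rot: [179.0, -49.8, 91.3]
wrist_force: [0.3, 0.0, -2.9]
opening: 0.0148
grasp_force: 117.0
```

Request:
{"method": "send_rows", "body": {
  "moves": [0.3,0.8,0.3,0,0,0,1,0.3,0.8,0,0,0,0,1,0.3,0.8,0,0,0,0,1,0.3,0.8,0,0,0,0,1,0,0.8,0,0,0,0,1,0,0.5,0,0,0,0,1,0,0.2,0,0,0,0,1]
}}

```text
time: 37.42
ee_pos: [0.4493, 0.0923, 0.2605]
tcp_rot: [179.0, -49.8, 91.4]
wrist_force: [-0.3, -0.6, -3.5]
opening: 0.0143
grasp_force: 117.1
```

Run:
```python
from h import *
o=st(); print(Ro.from_euler('xyz',o['tcp_rot'],degrees=True).as_matrix().round(3))
p=o['ee_pos']
for n in ('top','scene'):
    c=cam(n)
    for d in bot.landmark_of(n,'scoop_lip')[:2]: print(n,d['p'],np.round(d['pixel']),ray(c,d['pixel'],p[2]-.0614),'pred',proj(c,p+[0,.157,-.0614]))
    if n=='scene': 
        cc=-c['R'].T@c['t']
        for px in [(268,212),(265,262),(160,195),(235,190),(150,250),(197,262)]:
            d=c['R'].T@np.linalg.inv(c['camera_matrix'])@np.array([*px,1.]); print(px,cc+d*(.62-cc[0])/d[0])
        cv2.imwrite('pics/s13.png',cv2.resize(c['color'][130:350,110:410,::-1],None,fx=2.6,fy=2.6,interpolation=cv2.INTER_CUBIC))
```

```text
t 37.42 p [0.4493 0.0923 0.2605] rpy [179.  -49.8  91.4] q [-15.6  -1.3  -5.1 103.9  47.4  65.7] F [-0.3 -0.6 -3.5] op 0.0143 gf 117.1
[[-0.015  1.    -0.   ]
 [ 0.645  0.01   0.764]
 [ 0.764  0.011 -0.645]]
top 0.84 [207. 243.] [0.44733297 0.25405373 0.19912643] pred [209.66929341 242.4487169 ]
scene 0.56 [246. 268.] [0.45230225 0.24647359 0.19912643] pred [245.74809588 268.99456883]
scene 0.49 [284. 251.] [0.43647725 0.16704161 0.19912643] pred [245.74809588 268.99456883]
(268, 212) [0.62       0.04596125 0.14728498]
(265, 262) [0.62       0.06868347 0.01360843]
(160, 195) [0.62       0.28993564 0.30009905]
(235, 190) [0.62       0.12866551 0.24088589]
(150, 250) [0.62       0.33412668 0.201903  ]
(197, 262) [0.62       0.24602148 0.12036295]
```

The lip prediction agrees. I'll move to the pre-pour pose above the flap, about 15° nose down.

Request:
{"method": "send_rows", "body": {
  "moves": [0.4,0.3,0,0,0,0,1,0.8,0.5,0,0,0,0,1,0.8,0.5,0,-0.2,0,0,1,0.8,0.5,0,-0.4,0,0,1,0.8,0.5,-0.2,-0.4,0,0,1,0.8,0.5,-0.3,-0.4,0,0,1,0.5,0.4,-0.3,-0.35,0,0,1,0,0.04,-0.2,0,0,0,1]
}}

```text
time: 38.62
ee_pos: [0.573, 0.1738, 0.2346]
tcp_rot: [179.4, -34.8, 91.1]
wrist_force: [0.4, 0.5, -1.4]
opening: 0.0149
grasp_force: 117.2
```

Run:
```python
from h import *
o=st(); print(Ro.from_euler('xyz',o['tcp_rot'],degrees=True).as_matrix().round(3))
p=o['ee_pos']; a=np.radians(15); L=p+[0,.157*np.cos(a)-.0614*np.sin(a),-.157*np.sin(a)-.0614*np.cos(a)]; print('lip',L)
for n in ('top','scene'):
    c=cam(n)
    for d in bot.landmark_of(n,'scoop_lip')[:2]: print(n,d['p'],np.round(d['pixel']),ray(c,d['pixel'],L[2]),'pred',proj(c,L))
c=bites('wrist',z=.16)
```

```text
t 38.62 p [0.573  0.1738 0.2346] rpy [179.4 -34.8  91.1] q [ 1.1  7.2  7.2 89.3 34.8 90.4] F [ 0.4  0.5 -1.4] op 0.0149 gf 117.2
[[-0.015  1.    -0.001]
 [ 0.821  0.013  0.571]
 [ 0.571  0.008 -0.821]]
lip [0.57300333 0.30951175 0.13461955]
scene 0.71 [186. 280.] [0.57491631 0.30136311 0.13461955] pred [182.65684241 282.13772034]
bite wrist 0.92 801 ctr [0.578 0.236] rect [578. 236.] [16.2 22.8] ang 0.8
bite wrist 0.91 390 ctr [0.562  0.2356] rect [560.8 238.9] [13.  23.7] ang 1.0
bite wrist 0.87 871 ctr [0.5511 0.2448] rect [551.1 244.9] [22.2 19.8] ang 19.1
bite wrist 0.77 645 ctr [0.5774 0.2555] rect [577.6 255. ] [17.9 20.6] ang 62.4
bite wrist 0.62 469 ctr [0.5454 0.2287] rect [546.1 230.7] [14.2 20.2] ang 3.1
```

All five bites are still in the scoop. Now press and pour.

Request:
{"method": "send_rows", "body": {
  "moves": [0,0.4,-0.1,-0.58,0,0,1,0,0.52,0.2,-0.78,0,0,1,0,0.52,0.2,-0.78,0,0,1,0,0.52,0.2,-0.78,0,0,1,0,0.74,-0.15,-0.97,0,0,1,0,0.74,-0.15,-0.97,0,0,1,0,0.74,-0.15,-0.97,0,0,1,0,0,0,0,0,0,1]
}}

```text
time: 39.92
ee_pos: [0.572, 0.281, 0.2337]
tcp_rot: [-179.6, 15.3, 91.1]
wrist_force: [-0.8, 5.9, 0.3]
opening: 0.0142
grasp_force: 117.3
```

Request:
{"method": "send_rows", "body": {
  "moves": [0,0,0,0,0,0,1,0,0,0,0,0,0,1,0,0,0,0,0,0,1,0,0,0,0,0,0,1]
}}

```text
time: 40.42
ee_pos: [0.5723, 0.2783, 0.2369]
tcp_rot: [-179.8, 15.0, 90.8]
wrist_force: [-1.1, 6.2, 0.4]
opening: 0.0141
grasp_force: 117.3
```

Run:
```python
from h import *
o=st(); print(Ro.from_euler('xyz',o['tcp_rot'],degrees=True).as_matrix().round(3))
for n in ('wrist','scene','top'): bites(n,z=.1,pm=.2)
```

```text
t 40.42 p [0.5723 0.2783 0.2369] rpy [-179.8   15.    90.8] q [ 31.6  26.2  35.3 107.1 -12.7 121.7] F [-1.1  6.2  0.4] op 0.0141 gf 117.3
[[-0.014  1.     0.   ]
 [ 0.966  0.014 -0.259]
 [-0.259 -0.003 -0.966]]
bite scene 0.44 461 ctr [0.376  0.4044] rect [384.8 404.8] [24.3 80. ] ang 88.8
```

Run:
```python
import cv2,numpy as np
a=cv2.resize(cv2.imread('pics/last_wrist.png'),(400,300)); b=cv2.imread('pics/last_scene.png')[200:380,110:350]; b=cv2.resize(b,(400,300),interpolation=cv2.INTER_CUBIC)
c=cv2.imread('pics/last_top.png')[130:310,140:460]; c=cv2.resize(c,(533,300),interpolation=cv2.INTER_CUBIC); c=np.hstack([c,np.zeros((300,267,3),np.uint8)])
cv2.imwrite('pics/c14.png',np.vstack([np.hstack([a,b]),c]))
```

Request:
{"method": "send_rows", "body": {
  "moves": [0,-0.5,0.6,0.5,0,0,1,0,-0.7,0.6,0.9,0,0,1,0,-0.7,0.5,0.9,0,0,1,0,-0.6,0.3,0.9,0,0,1,0,-0.6,0.2,0.9,0,0,1,0,-0.5,0,0.9,0,0,1,0,-0.5,0,0.8,0,0,1,0,0,0,0,0,0,1]
}}

```text
time: 41.72
ee_pos: [0.5725, 0.1719, 0.2905]
tcp_rot: [179.5, -34.6, 90.7]
wrist_force: [-0.4, -0.2, -2.2]
opening: 0.0144
grasp_force: 117.2
```

Run:
```python
from h import *
o=st()
for n in ('wrist','scene','top'): bites(n,z=.1,pm=.2)
lm([('flap_edge',.119)],('top','scene'),.4)
a=cv2.resize(cv2.imread('pics/last_wrist.png'),(400,300)); b=cv2.imread('pics/last_scene.png')[200:380,110:350]; b=cv2.resize(b,(400,300),interpolation=cv2.INTER_CUBIC)
c=cv2.imread('pics/last_top.png')[130:310,140:460]; c=cv2.resize(c,(533,300),interpolation=cv2.INTER_CUBIC); d=cv2.imread('pics/c14.png')[:300,:400]; d=cv2.resize(d,(267,200)); d=np.vstack([d,np.zeros((100,267,3),np.uint8)])
cv2.imwrite('pics/c15.png',np.vstack([np.hstack([a,b]),np.hstack([c,d])]))
```

```text
t 41.73 p [0.5725 0.1719 0.2905] rpy [179.5 -34.6  90.7] q [ 1.   8.  14.4 95.6 34.6 90.7] F [-0.4 -0.2 -2.2] op 0.0144 gf 117.2
bite wrist 0.59 25427 ctr [0.5725 0.2583] rect [572.7 250.6] [144.1 256.4] ang 0.7
scene flap_edge 0.86 [175. 287.] [0.591 0.319 0.119]
```

View pics/c15.png

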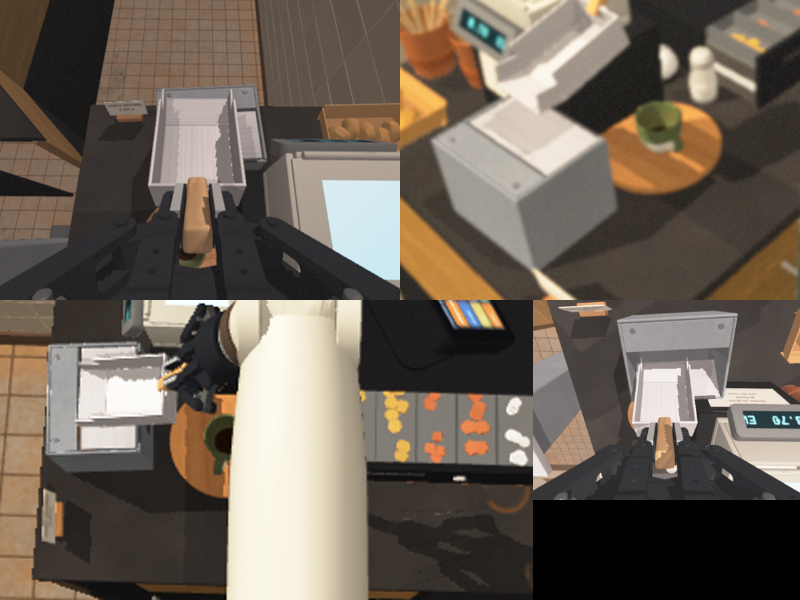

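The scoop is empty, the flap is shut, no stray bites are visible, and the cup is upright. I'll carry the scoop back to its open spot.

Request:
{"method": "send_rows", "body": {
  "moves": [-0.5,-0.94,0,0.88,0,0,1,-0.5,-0.94,0,0.87,0,0,1,-0.5,-0.94,0,0,0,0,1,-0.5,-0.94,0,0,0,0,1,-0.5,-0.94,0,0,0,0,1,-0.5,-0.94,0,0,0,0,1,-0.5,-0.94,-0.5,0,0,0,1,-0.5,-0.94,-0.6,0,0,0,1]
}}

```text
time: 43.22
ee_pos: [0.4722, -0.0142, 0.2637]
tcp_rot: [178.9, -49.5, 91.4]
wrist_force: [1.3, -1.0, -2.1]
opening: 0.0141
grasp_force: 117.4
```

Request:
{"method": "send_rows", "body": {
  "moves": [-0.5,-0.94,-0.7,0,0,0,1,-0.5,-0.94,-0.7,0,0,0,1,-0.5,-0.94,-0.7,0,0,0,1,-0.5,-0.94,-0.7,0,0,0,1,0,0,-1,0,0,0,1,0,0,-1,0,0,0,1,0,0,-0.5,0,0,0,1,0,0,0,0,0,0,1]
}}

```text
time: 44.22
ee_pos: [0.4223, -0.1074, 0.131]
tcp_rot: [179.1, -49.6, 91.2]
wrist_force: [-1.0, 0.5, -2.9]
opening: 0.0141
grasp_force: 117.4
```

Run:
```python
from h import *
o=st(); p=o['ee_pos']; print(Ro.from_euler('xyz',o['tcp_rot'],degrees=True).as_matrix().round(3))
for n in ('scene','wrist'):
    c=cam(n); L=p+[0,.157,-.0614]; print('pred',L,proj(c,L))
    for d in bot.landmark_of(n,'scoop_lip')[:2]: print(n,d['p'],np.round(d['pixel']),ray(c,d['pixel'],L[2]))
```

```text
t 44.23 p [ 0.4223 -0.1074  0.131 ] rpy [179.1 -49.6  91.2] q [-37.5  15.7  -2.9 107.   37.2  39.3] F [-1.   0.5 -2.9] op 0.0141 gf 117.4
[[-0.014  1.    -0.   ]
 [ 0.648  0.009  0.762]
 [ 0.762  0.01  -0.648]]
pred [0.42234273 0.04964426 0.06964081] [331.37351247 276.3439904 ]
scene 0.73 [332. 275.] [0.42318677 0.04532215 0.06964081]
pred [0.42234273 0.04964426 0.06964081] [315.85765733 156.85970929]
wrist 0.7 [437. 142.] [0.51948969 0.06823378 0.06964081]
wrist 0.66 [313. 157.] [0.42005385 0.0498764  0.06964081]
```

Request:
{"method": "send_rows", "body": {
  "moves": [0,0,-1,0,0,0,1,0,0,-0.8,0,0,0,1,0,0,-0.3,0,0,0,1,0,0,-0.12,0,0,0,1,0,0,-0.06,0,0,0,1,0,0,0,0,0,0,1]
}}

```text
time: 45.18
ee_pos: [0.4225, -0.1077, 0.0747]
tcp_rot: [179.0, -49.6, 91.3]
wrist_force: [-0.4, -0.8, -2.3]
opening: 0.0142
grasp_force: 117.3
```

Run:
```python
from h import *
st()
```

```text
t 45.17 p [ 0.4225 -0.1077  0.0747] rpy [179.  -49.6  91.3] q [-37.6  18.   -6.6 101.   37.2  39.3] F [-0.4 -0.8 -2.3] op 0.0142 gf 117.3
```

Not yet in contact; lower a little more until the force shows contact.

Request:
{"method": "send_rows", "body": {
  "moves": [0,0,-0.05,0,0,0,1,0,0,0,0,0,0,1,0,0,0,0,0,0,1]
}}

```text
time: 45.55
ee_pos: [0.4227, -0.1077, 0.0738]
tcp_rot: [179.0, -49.6, 91.3]
wrist_force: [1.1, -2.3, 5.5]
opening: 0.0138
grasp_force: 118.0
```

Request:
{"method": "send_rows", "body": {
  "moves": [0,0,-0.05,0,0,0,1,0,0,0,0,0,0,1,0,0,0,0,0,0,1]
}}

```text
time: 45.92
ee_pos: [0.4229, -0.1077, 0.0736]
tcp_rot: [178.9, -49.6, 91.3]
wrist_force: [-2.4, -4.8, 15.8]
opening: 0.0147
grasp_force: 119.6
```

Request:
{"method": "send_rows", "body": {
  "moves": [0,0,-0.05,0,0,0,1,0,0,0,0,0,0,1,0,0,0,0,0,0,1]
}}

```text
time: 46.3
ee_pos: [0.4229, -0.1079, 0.0735]
tcp_rot: [178.9, -49.6, 91.2]
wrist_force: [-3.6, -6.6, 24.3]
opening: 0.0144
grasp_force: 120.6
```

Contact made. I'll relax, release gently and retreat along the handle.

Request:
{"method": "send_rows", "body": {
  "moves": [0,0,0.08,0,0,0,1,0,0,0,0,0,0,0.6,0,0,0,0,0,0,0.3,0,0,0,0,0,0,0,0,-0.7,0.6,0,0,0,0,0,-0.76,0.65,0,0,0,0,0,-0.76,0.65,0,0,0,0,0,-0.76,0.65,0,0,0,0]
}}

```text
time: 47.3
ee_pos: [0.4223, -0.1826, 0.1366]
tcp_rot: [179.0, -49.6, 91.2]
wrist_force: [0.7, -0.2, -0.8]
opening: 0.0428
grasp_force: 0.0
```

Request:
{"method": "send_rows", "body": {
  "moves": [0,-0.7,0.8,0,0,0,0,0,-0.7,0.8,0,0,0,0,0,-0.7,0.8,0,0,0,0,0,0,0,0,0,0,0]
}}

```text
time: 47.8
ee_pos: [0.4227, -0.2355, 0.1966]
tcp_rot: [178.9, -49.5, 91.3]
wrist_force: [0.9, 0.8, -1.0]
opening: 0.0426
grasp_force: 0.0
```

Run:
```python
from h import *
st()
lm([('scoop',0),('scoop_lip',.012),('scoop_grip',.078),('cup_base',.013),('flap_edge',.119),('shaker',0),('sign',0)],('top','scene'),.5)
for n in ('scene','top','wrist'): bites(n,pm=.3)
```

```text
t 47.8 p [ 0.4227 -0.2355  0.1966] rpy [178.9 -49.5  91.3] q [-47.   27.5  19.  122.   31.4  30.4] F [ 0.9  0.8 -1. ] op 0.0426 gf 0.0
top scoop 0.8 [341. 270.] [ 0.427 -0.037  0.   ]
top scoop_lip 0.59 [304. 270.] [0.421 0.053 0.012]
top scoop_grip 0.76 [379. 270.] [ 0.417 -0.125  0.078]
top cup_base 0.95 [276. 214.] [0.559 0.127 0.013]
top flap_edge 0.66 [188. 190.] [0.587 0.325 0.119]
top shaker 0.55 [328. 201.] [ 0.601 -0.001  0.   ]
top sign 0.63 [173. 262.] [0.433 0.377 0.   ]
scene scoop 0.69 [356. 281.] [ 0.421 -0.038  0.   ]
scene scoop_lip 0.88 [331. 295.] [0.424 0.047 0.012]
scene scoop_grip 0.63 [380. 239.] [ 0.42  -0.12   0.078]
scene cup_base 0.62 [263. 286.] [0.56  0.129 0.013]
scene shaker 0.7 [290. 256.] [0.604 0.001 0.   ]
scene sign 0.77 [213. 389.] [0.428 0.371 0.   ]
bite wrist 0.5 1372 ctr [0.6273 0.0666] rect [628.   65.8] [91.2 42.5] ang 61.3
```

```bash
python3 -c "
from workcell import bot
print(bot.job_done())"
```

```text
the job is handed in; nothing more can be done
None
```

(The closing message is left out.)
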